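Spin the sample carousel and brake it on its mark

ROBOT

A 7-joint arm with a two-finger parallel gripper is mounted at the origin on the work surface. World frame = base frame: x ahead of the robot, y to its left, z up, the work surface at z = 0. Lengths are in m, angles in rad, forces in N, time in s.
With the tool pointing down it reaches from about 0.425 to 0.925 m from the base axis. Payload 6.8 kg.
Tool frame: the origin (TCP) lies midway between the tips of the shut fingers; the grasp point (between the pads) lies 19 mm behind it; z points along the fingers, y is the direction in which the jaws open and shut (so a half turn about z gives the same grasp; the last joint's range is limited). The gripper opens to 85 mm and grips with 20 to 120 N. Pads are 22 mm wide; open, the fingers measure 114 mm over their backs; the gripper's body (76 mm by 85 mm) begins 54 mm behind the grasp point. The pads swing forward as they close: fully open they stand 13 mm farther back than shut.
Start: joints at [1.163, 0.477, 0.022, 1.555, -0.011, 1.109, -0.083], TCP at [0.199, -0.645, 0.231] pointing down, gripper open.
Joint ranges: [-2.96, 2.96], [-0.34, 2.1], [-1.41, 1.46], [0.24, 2.44], [-1.37, 4.51], [0.17, 1.92], [-2.96, 2.96]. Speed limits (rad/s): [2.39, 2.39, 3.14, 3.14, 3.14, 3.14, 3.14].

INTERFACE

Orientations are given as a unit quaternion [w, x, y, z].
In Python, from station import readout, eyes, ticket gives the robot as it stands. The module is installed in compiled form; this text tells all that it offers.
- The arm moves only by the shell command python3 -m crank 'ROWS' [FORCE]. ROWS is JSON, a list of rows, each an object of numbers: "jaw": the opening in per cent of the stroke, from 0 (shut) to 100 (fully open); "x", "y", "z": the shift along the tool's x, y, z in mm; "ax", "ay", "az": the turn, a rotation vector about the tool's x, y, z in degrees. In form: [{"jaw": .., "x": .., "y": .., "z": .., "ax": .., "ay": .., "az": ..}, ...]. A call has 1 to 12 rows; each row shifts and turns the commanded pose from where the row before left it, along the tool's axes as they then stand; what a row does not reach is not made up. A row lasts 1/8 s, in which the tool goes at most 62.5 mm and 10.7 degrees, less where a joint would pass 70% of its speed; a pose out of reach is approached as far as the arm can. A call with a gripper value outside its range is refused whole. The fingers move at their own pace and stop on an object; FORCE is the grip in N (left out, the last holds). Time passes only in rows, so rows that do not move let the fingers close. It gives the time, the measured TCP pose, the force and the opening at its end, in the units of the state.
- readout.get_obs(): the state, without advancing time (a new reading comes with each control period).
- eyes.read_camera(name): name is "scene" or "side" or "wrist"; returns (picture, depth): 480x640x3 uint8, red, green, blue; 480x640 float32, m along the optical axis (not along the pixel's ray), 0 where there is no reading.
- eyes.calibration(name): a dict with "fx", "fy", "cx", "cy" (pixels), "R" (3x3) and "t" (3): a world point X has camera coordinates R X + t. Camera axes: x right, y down, z forward; pixel columns grow to the right and rows downward; lengths in m; the calibration is good to about 2 mm. A picture is of the moment at which its call begins: read the wrist's pose just before it. calibration takes no time and is no camera call; for the wrist camera it gives the pose at the moment of the call.
- ticket.hand_in(): hands the job in, once; it reports no verdict.
The state is a dict: "t": time; "q": joint angles; "joint_vel": joint speeds; "joint_torque": joint torques, N m; "eef_pos": TCP position; "tool_rot": TCP orientation; "contact_force": force on the tool from outside, world axes, zero at the start; "torque": the same for the moment, N m; "gripper_width": opening from 0.0 (shut) to 1.0 (fully open).
Only numpy, scipy, OpenCV 4.12 (cv2) and the standard library are available. Lean on these libraries where they do the work, as an engineer would, in place of code of your own. Each camera call takes 0.05 s, during which the arm holds its last target. There are 200 camera calls.

TASK

Flick the carousel of brass samples with a fingertip so that it spins freely, and let its orange mark run past the black pointer at least once with your fingers off it. Then brake it with a fingertip so that it stands still with the orange mark in line with the pointer, and take your hand away. Grasp nothing and leave everything else on the bench where it is.

Things in the scene. Friction and masses are not known exactly. Their poses are not given: they have to be found in the camera images.
- carousel: level aluminium disc, 260 mm across, 12 mm thick, about 1 kg, turning endlessly either way on an upright axis in a light bearing; from 3 rad/s it runs on alone for some 15 s. Origin on the axis at its underside, x along the orange mark; its flat top is 12 mm higher, 60 mm above the bench. Outside the fittings its rim is bare from radius 89 to 130 mm: a 5 N press there from above stops it at once
- sample (a point): top centre of the orange-tipped one of six upright brass fittings fixed on the disc, 18 mm in diameter, at radius 80 mm, every 60 degrees from the mark round. They rise 40 mm above the disc's flat top and can be pushed sideways to turn it. The hub inside them is 44 mm across and rises 16 mm
- mark (a point): point on the orange mark: a stripe 16 mm wide that runs radially over the rim band, from the orange-tipped fitting to the edge. This point lies on the disc's top face, 120 mm from the axis
- stop_line (a point): the place where mark must come to stand: on the top face's level, 120 mm from the axis, straight in from the tip of the black pointer. The pointer is an arrow-shaped black block 26 mm wide, fixed on the carousel's foot, its tip 136 mm from the axis, its body out to 180 mm and 60 mm above the bench
- blue_bin: loose blue plastic bin with fittings in it, 200 x 150 x 90 mm, origin at the centre of its underside; leave alone
- red_bin: loose red plastic bin with fittings in it, 170 x 120 x 70 mm, origin at the centre of its underside; leave alone
- fitting_a: a loose brass fitting standing on the bench beside the carousel, 20 mm across, 36 mm high, origin at the centre of its foot; leave alone
- fitting_b: a loose brass fitting standing on the bench beside the carousel, 20 mm across, 36 mm high, origin at the centre of its foot; leave alone
- fitting_c: a loose brass fitting standing on the bench beside the carousel, 20 mm across, 36 mm high, origin at the centre of its foot; leave alone
- driver: orange electric screwdriver lying along its x axis, 210 mm long, 38 mm thick, origin at its underside; leave alone
- squeeze_bottle: small white bottle with a blue cap, 50 mm across, 120 mm high, origin at the centre of its underside; leave alone

How it is judged:
By the outcome, as a careful person would: the job done as asked, in the order asked, and still so for the second after the job is handed in, with the robot touching nothing.
It also fails if it takes over 58 s, if anything falls off the work surface, if the arm or the gripper's body presses on something with over 40 N, if the wrist force passes 120 N, or if a joint passes its speed limit or range.

## Working session

There is one attempt and no reset: what is moved stays moved. The work goes in short steps, Python scripts to look and compute and a shell command to move; the robot and the scene stay as the last step left them, time stands still between calls to the robot, and variables do not carry over. Pictures are saved under pics/ and viewed, about 8 in all and at most 12, crops included, and the job is handed in when it is done.

```bash
mkdir -p pics
python3 - <<'E'
from station import readout, eyes
import cv2,numpy as np
o=readout.get_obs();print({k:np.round(v,3).tolist() for k,v in o.items()})
for n in("scene","side"):
    p,d=eyes.read_camera(n);cv2.imwrite(f"pics/{n}1.png",p[:,:,::-1]);np.save(f"pics/{n}_d.npy",d)
    c=eyes.calibration(n);print(n,{k:np.round(v,3).tolist() for k,v in c.items()})
E
```

```text
{'t': 0.0, 'q': [1.163, 0.478, 0.022, 1.556, -0.011, 1.109, -0.083], 'joint_vel': [0.001, 0.001, 0.0, 0.001, 0.0, -0.001, 0.001], 'joint_torque': [0.0, -59.646, 1.608, -28.121, 0.012, 0.009, 0.0], 'eef_pos': [0.199, -0.644, 0.23], 'tool_rot': [-0.001, 0.989, 0.149, -0.0], 'contact_force': [0.411, -0.056, -0.058], 'torque': [-0.062, -0.005, 0.006], 'gripper_width': 1.001}
scene {'fx': 474.5, 'fy': 474.5, 'cx': 319.719, 'cy': 235.881, 'R': [[0.206, 0.978, 0.004], [0.638, -0.131, -0.759], [-0.742, 0.159, -0.651]], 't': [-0.109, -0.253, 1.8]}
side {'fx': 570.145, 'fy': 570.145, 'cx': 326.029, 'cy': 236.527, 'R': [[-0.668, -0.744, 0.025], [-0.411, 0.341, -0.845], [0.621, -0.575, -0.534]], 't': [0.332, 0.284, 1.059]}
```

View pics/scene1.png

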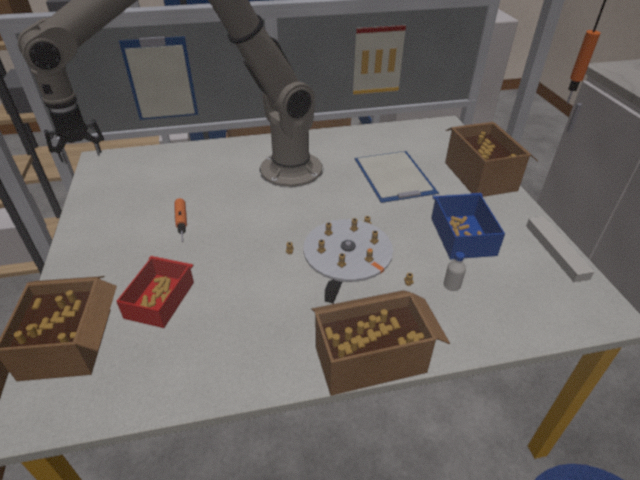

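View pics/side1.png

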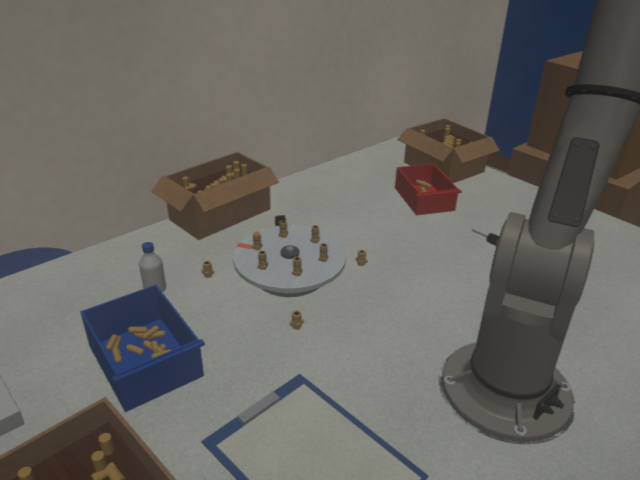

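The scene view shows the disc around (348,248), the mark at about (377,266), and the black pointer at about (333,290), with a cardboard box on its outer side. Loose fittings are at (290,247), (367,219) and (408,278).

```bash
cat > h.py <<'E'
from station import readout, eyes
import cv2,numpy as np
from scipy.optimize import least_squares
def cloud(c,d):
    v,u=np.mgrid[0:480,0:640]
    P=np.stack([(u-c["cx"])/c["fx"]*d,(v-c["cy"])/c["fy"]*d,d],-1)
    return (P-np.array(c["t"]))@np.array(c["R"])
def ray(c,u,v,z):
    R=np.array(c["R"]);o=-R.T@np.array(c["t"])
    r=R.T@np.array([(u-c["cx"])/c["fx"],(v-c["cy"])/c["fy"],1]);return o+r*(z-o[2])/r[2]
def orange(p):
    h=cv2.cvtColor(p,cv2.COLOR_RGB2HSV);return (h[...,0]<13)&(h[...,0]>3)&(h[...,1]>165)&(h[...,2]>120)
E
python3 - <<'E'
from h import *
for n in("scene","side"):
    p=cv2.imread(f"pics/{n}1.png")[:,:,::-1].copy();d=np.load(f"pics/{n}_d.npy");c=eyes.calibration(n)
    W=cloud(c,d);z=W[...,2]
    u0,v0=((348,248),(290,255))[n=="side"]
    g=ray(c,u0,v0,.06)
    near=(np.hypot(W[...,0]-g[0],W[...,1]-g[1])<.3)&(d>0)
    m=near&(abs(z-.06)<.012)
    k,l,st,ce=cv2.connectedComponentsWithStats(m.astype(np.uint8));i=1+np.argmax(st[1:,4]);mm=(l==i)
    ct=max(cv2.findContours(mm.astype(np.uint8),0,1)[0],key=len)[:,0]
    ct=cv2.convexHull(ct)[:,0]
    Q=np.array([ray(c,a,b,.06)[:2] for a,b in ct])
    f=least_squares(lambda s:np.hypot(*(Q-s).T)-.13,g[:2],loss="soft_l1",f_scale=.003)
    C=f.x;print(n,"centre",C.round(4),"res",np.std(f.fun).round(4),"z",np.median(z[mm]).round(4))
    o=orange(p)&near;vu=np.argwhere(o);X=np.array([ray(c,b,a,.06)[:2]-C for a,b in vu]);r=np.hypot(*X.T);s=(r>.095)&(r<.135)
    if s.any():print(" mark",s.sum(),np.degrees(np.arctan2(*X[s].mean(0)[::-1])),r[s].mean())
    b=(p.max(2)<50)&near;X=np.array([ray(c,q,a,.06)[:2]-C for a,q in np.argwhere(b)]);r=np.hypot(*X.T);s=(r>.13)&(r<.19)
    if s.any():print(" ptr",s.sum(),np.degrees(np.arctan2(*X[s].mean(0)[::-1])),r[s].min(),r[s].max())
    # tall objects near
    t=(near&(z>.02)&(np.hypot(W[...,0]-C[0],W[...,1]-C[1])>.14)).astype(np.uint8)
    k,l,st,ce=cv2.connectedComponentsWithStats(t)
    for i in range(1,k):
        if st[i,4]>25:
            q=W[l==i];print("  obj",st[i,4],q.mean(0).round(3),q.min(0).round(3),q.max(0).round(3))
E
```

```text
scene centre [0.5361 0.0801] res 0.016 z 0.0608
 mark 3 34.33708732087796 0.10706394414176255
 ptr 111 -27.821256002123913 0.1415836461860055 0.1898568727955099
  obj 41 [0.386 0.184 0.033] [0.375 0.175 0.02 ] [0.397 0.194 0.04 ]
  obj 51 [ 0.462 -0.08   0.032] [ 0.444 -0.09   0.02 ] [ 0.471 -0.07   0.041]
  obj 215 [0.692 0.329 0.068] [0.669 0.321 0.02 ] [0.709 0.348 0.124]
  obj 61 [0.658 0.227 0.032] [0.645 0.217 0.02 ] [0.667 0.238 0.043]
  obj 216 [ 0.681 -0.004  0.049] [ 0.655 -0.021  0.021] [0.698 0.015 0.067]
  obj 1981 [0.81  0.07  0.112] [ 0.763 -0.075  0.089] [0.84  0.208 0.138]
side centre [0.527  0.0854] res 0.016 z 0.0609Traceback (most recent call last):
  File "<stdin>", line 15, in <module>
TypeError: hypot() takes from 2 to 3 positional arguments but 0 were given
```

```bash
python3 -m crank '[{"jaw":0,"x":38.5,"y":-40,"z":-2},{"jaw":0,"x":38.5,"y":-40,"z":-2},{"jaw":0,"x":38.5,"y":-40,"z":-2},{"jaw":0,"x":38.5,"y":-40,"z":-2},{"jaw":0,"x":38.5,"y":-40,"z":-2},{"jaw":0,"x":38.5,"y":-40,"z":-2},{"jaw":0,"x":38.5,"y":-40,"z":-2},{"jaw":0,"x":38.5,"y":-40,"z":-2},{"jaw":0,"x":38.5,"y":-40,"z":-2},{"jaw":0,"x":38.5,"y":-40,"z":-2},{"jaw":0,"az":8.5},{"jaw":0,"az":8.6}]' 30
python3 - <<'E'
from h import *
for n in("scene","wrist"):
    c=eyes.calibration(n);p,d=eyes.read_camera(n);cv2.imwrite(f"pics/{n}2.png",p[:,:,::-1]);np.save(f"pics/{n}2_d.npy",d);np.save(f"pics/{n}2_c.npy",c,allow_pickle=True)
a=cv2.imread("pics/scene2.png")[180:320,250:450];a=cv2.resize(a,None,fx=3,fy=3)
b=cv2.imread("pics/wrist2.png");cv2.imwrite("pics/m2.png",np.vstack([cv2.resize(a,(400,280)),cv2.resize(b,(400,300))]))
o=readout.get_obs();print(o["q"],o["t"],o["tool_rot"])
E
```

```text
[ 1.16290704  0.47749439  0.02235182  1.55598752 -0.01147951  1.10928584
 -0.08305602] 0.2 [-5.09493732e-04  9.88781546e-01  1.49367935e-01 -1.19917060e-04]schema error: expected keys jaw, x, y, z, ax, ay, az
```

View pics/m2.png

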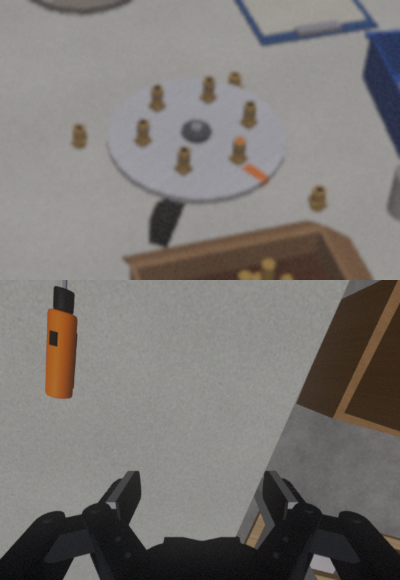

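All keys are required in every row, so that move was refused. In the scene crop the pointer is at about crop (168,210) and the mark at about crop (255,173).

```bash
python3 -m crank '[{"jaw":0,"x":38.5,"y":-40,"z":-2,"ax":0,"ay":0,"az":0},{"jaw":0,"x":38.5,"y":-40,"z":-2,"ax":0,"ay":0,"az":0},{"jaw":0,"x":38.5,"y":-40,"z":-2,"ax":0,"ay":0,"az":0},{"jaw":0,"x":38.5,"y":-40,"z":-2,"ax":0,"ay":0,"az":0},{"jaw":0,"x":38.5,"y":-40,"z":-2,"ax":0,"ay":0,"az":0},{"jaw":0,"x":38.5,"y":-40,"z":-2,"ax":0,"ay":0,"az":0},{"jaw":0,"x":38.5,"y":-40,"z":-2,"ax":0,"ay":0,"az":0},{"jaw":0,"x":38.5,"y":-40,"z":-2,"ax":0,"ay":0,"az":0},{"jaw":0,"x":38.5,"y":-40,"z":-2,"ax":0,"ay":0,"az":0},{"jaw":0,"x":38.5,"y":-40,"z":-2,"ax":0,"ay":0,"az":0},{"jaw":0,"x":0,"y":0,"z":0,"ax":0,"ay":0,"az":8.5},{"jaw":0,"x":0,"y":0,"z":0,"ax":0,"ay":0,"az":8.6}]' 30
python3 - <<'E'
from h import *
for n in("scene","wrist"):
    c=eyes.calibration(n);p,d=eyes.read_camera(n);cv2.imwrite(f"pics/{n}3.png",p[:,:,::-1]);np.save(f"pics/{n}3_d.npy",d);np.save(f"pics/{n}3_c.npy",c,allow_pickle=True)
a=cv2.imread("pics/scene3.png")[120:320,220:480]
b=cv2.imread("pics/wrist3.png");cv2.imwrite("pics/m3.png",np.vstack([cv2.resize(a,(400,300)),cv2.resize(b,(400,300))]))
o=readout.get_obs();print(o["q"],o["t"],o["tool_rot"])
E
```

```text
t: 1.7
eef_pos: [0.4493, -0.1482, 0.2513]
tool_rot: [-0.0, 1.0, -0.001, -0.0]
contact_force: [-0.9, -0.3, -0.6]
gripper_width: 0.002
[ 0.44917271  0.13811615 -0.28523671  1.98194907  0.04535568  1.02770965
 -1.42700704] 1.8 [ 1.99184505e-05  9.99999925e-01  3.69512466e-04 -1.11198003e-04]
```

View pics/m3.png

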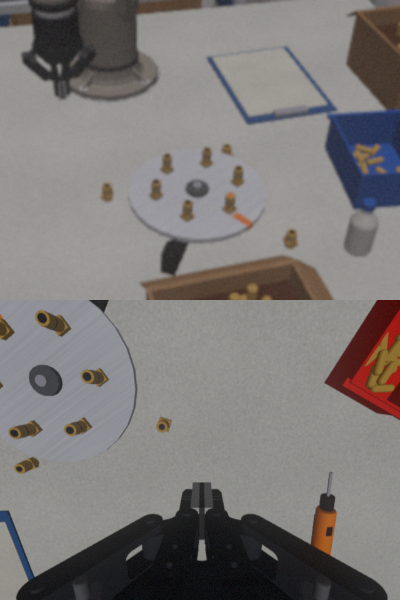

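Run:
```python
from h import *
for n in("scene","wrist"):
    p=cv2.imread(f"pics/{n}3.png")[:,:,::-1].copy();d=np.load(f"pics/{n}3_d.npy");c=np.load(f"pics/{n}3_c.npy",allow_pickle=True).item()
    W=cloud(c,d);z=W[...,2];G=np.array([.535,.08])
    near=(np.hypot(W[...,0]-G[0],W[...,1]-G[1])<.25)&(d>0)
    m=(near&(abs(z-.06)<.012)&(p.max(2)>75)).astype(np.uint8)
    m=cv2.morphologyEx(m,cv2.MORPH_OPEN,np.ones((5,5)))
    k,l,st,ce=cv2.connectedComponentsWithStats(m);i=1+np.argmax(st[1:,4])
    ct=max(cv2.findContours((l==i).astype(np.uint8),0,1)[0],key=len)[:,0]
    ct=ct[(ct[:,0]>3)&(ct[:,0]<636)&(ct[:,1]>3)]
    Q=np.array([ray(c,a,b,.06)[:2] for a,b in ct])
    C=G
    for it in range(6):
        r=np.hypot(*(Q-C).T);s=abs(r-.13)<(.03,.02,.012,.008,.006,.006)[it]
        f=least_squares(lambda s_:np.hypot(*(Q[s]-s_).T)-.13,C,loss="soft_l1",f_scale=.002);C=f.x
    print(n,C.round(4),s.sum(),np.std(f.fun).round(4),"z",np.median(z[l==i]).round(4))
    h=cv2.cvtColor(p,cv2.COLOR_RGB2HSV)
    vu=np.argwhere(near&(h[...,0]<14)&(h[...,1]>140)&(h[...,2]>90));
    if len(vu):
        X=np.array([ray(c,b,a,.06)[:2]-C for a,b in vu]);r=np.hypot(*X.T);s=(r>.1)&(r<.135);print(" or",len(vu),s.sum(),np.degrees(np.arctan2(*X[s].mean(0)[::-1])) if s.any() else 0)
        for a,b in vu[::max(1,len(vu)//8)]:print(a,b,h[a,b])
    vu=np.argwhere(near&(p.max(2)<70)&(z>.03)&(np.hypot(W[...,0]-C[0],W[...,1]-C[1])>.13))
    if len(vu):
        X=np.array([ray(c,b,a,.06)[:2]-C for a,b in vu]);r=np.hypot(*X.T);print(" ptr",len(vu),np.degrees(np.arctan2(*X.mean(0)[::-1])),r.min(),r.max())
        t=r<.155;print("  tip",np.degrees(np.arctan2(*X[t].mean(0)[::-1])))
```

```text
scene [0.5394 0.0793] 204 0.0025 z 0.0607
 or 24 17 35.1913023152052
250 369 [ 11 157 167]
263 375 [ 10 146 170]
264 375 [ 11 166 171]
265 375 [ 10 156 172]
265 378 [ 10 145 171]
266 379 [ 10 149 171]
267 379 [ 11 163 171]
268 379 [ 11 158 169]
 ptr 2063 -170.16234017551014 0.13552892829901803 2.36458106804715
  tip -30.040367189576436
wrist [0.5365 0.0803] 426 0.001 z 0.0599
 or 7 0 0
24 0 [ 12 176 148]
25 1 [ 11 158 150]
26 0 [ 13 200 167]
26 1 [ 13 199 163]
27 2 [ 13 188 164]
28 3 [ 13 185 154]
29 3 [ 12 159 136]
 ptr 36298 -160.48061235349758 0.1605697532201902 0.5524061605760384
  tip nan<stdin>:25: RuntimeWarning: Mean of empty slice.
  ret = um.true_divide(
```

```bash
python3 -m crank '[{"jaw":0,"x":12,"y":-38,"z":20,"ax":0,"ay":0,"az":0},{"jaw":0,"x":13,"y":-38,"z":20,"ax":0,"ay":0,"az":0},{"jaw":0,"x":13,"y":-38,"z":20,"ax":0,"ay":0,"az":0},{"jaw":0,"x":13,"y":-37,"z":20,"ax":0,"ay":0,"az":0},{"jaw":0,"x":0,"y":0,"z":10,"ax":0,"ay":0,"az":0},{"jaw":0,"x":0,"y":0,"z":0,"ax":0,"ay":0,"az":0}]'
python3 - <<'E'
from h import *
for n in("wrist",):
    c=eyes.calibration(n);p,d=eyes.read_camera(n);cv2.imwrite(f"pics/{n}4.png",p[:,:,::-1]);np.save(f"pics/{n}4_d.npy",d);np.save(f"pics/{n}4_c.npy",c,allow_pickle=True)
    print({k:np.round(v,3).tolist() for k,v in c.items()})
E
```

```text
t: 2.55
eef_pos: [0.4991, 0.0012, 0.1605]
tool_rot: [0.0, 1.0, 0.001, -0.001]
contact_force: [-0.9, -0.8, -0.5]
gripper_width: 0.006
{'fx': 336.881, 'fy': 336.881, 'cx': 322.581, 'cy': 244.12, 'R': [[0.001, -1.0, 0.001], [-0.952, -0.001, 0.305], [-0.305, -0.001, -0.952]], 't': [0.001, 0.457, 0.464]}
```

View pics/wrist4.png

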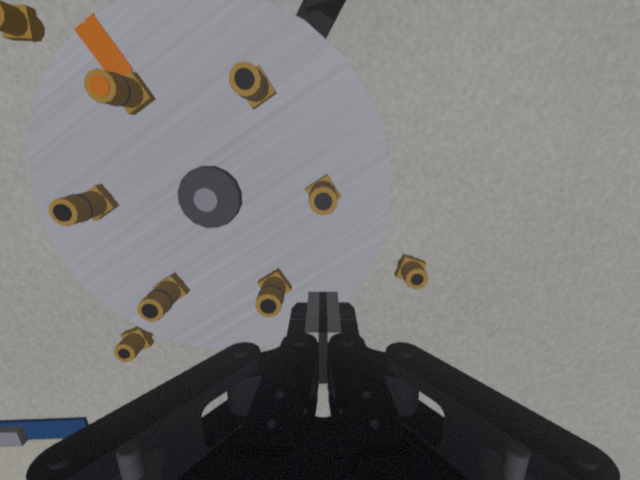

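```bash
cat >> h.py <<'E'
def hsvm(p,lo,hi): return cv2.inRange(cv2.cvtColor(p,cv2.COLOR_RGB2HSV),lo,hi)>0
def polar(c,mask,C,z=.06):
    vu=np.argwhere(mask);X=np.array([ray(c,b,a,z)[:2]-C for a,b in vu]).reshape(-1,2)
    return np.degrees(np.arctan2(X[:,1],X[:,0])),np.hypot(*X.T)
E
python3 - <<'E'
from h import *
n="wrist";p=cv2.imread(f"pics/{n}4.png")[:,:,::-1].copy();c=np.load(f"pics/{n}4_c.npy",allow_pickle=True).item()
h=cv2.cvtColor(p,cv2.COLOR_RGB2HSV);print(h[45,105],h[15,318],h[120,300],h[100,500])
# disc fit: low-sat bluish vs bench
m=((h[...,0]>110)&(h[...,0]<150)&(h[...,2]>90)).astype(np.uint8);m=cv2.morphologyEx(cv2.morphologyEx(m,cv2.MORPH_CLOSE,np.ones((5,5))),cv2.MORPH_OPEN,np.ones((7,7)))
ct=max(cv2.findContours(m,0,1)[0],key=len)[:,0];ct=ct[(ct[:,1]>3)]
Q=np.array([ray(c,a,b,.06)[:2] for a,b in ct]);C=np.array([.537,.08])
for w in(.02,.01,.006,.004,.003):
    s=abs(np.hypot(*(Q-C).T)-.13)<w
    C=least_squares(lambda q:np.hypot(*(Q[s]-q).T)-.13,C,loss="soft_l1",f_scale=.002).x
print(C.round(4),s.sum(),len(ct))
hub=ray(c,210,197,.076);print("hub",hub.round(4))
a,r=polar(c,hsvm(p,(5,185,150),(14,255,255)),C);s=(r>.1)&(r<.128);print("mark",s.sum(),a[s].mean(),a[s].std())
k=(p.max(2)<75);k[80:]=0;a,r=polar(c,k,C);s=(r<.2)&(r>.125)
for lo,hi in((.130,.138),(.138,.144),(.144,.150),(.150,.156)):
    t=s&(r>lo)&(r<hi);print("ptr",lo,t.sum(),a[t].min() if t.any() else 0,a[t].max() if t.any() else 0,a[t].mean() if t.any() else 0)
E
```

```text
[ 13 197 171] [140  16  49] [120  10 153] [ 30   7 150]
[0.5357 0.0816] 787 1282
hub [0.5373 0.0782 0.076 ]
mark 1271 33.807208852368866 3.8171266746884753
ptr 0.13 529 -38.88960153328622 -29.195356855325265 -33.89264199903908
ptr 0.138 370 -38.356341363281196 46.28192987607383 -25.573798626455282
ptr 0.144 218 -38.05345917963158 45.510177963607596 -13.549200873840359
ptr 0.15 178 -37.76652969066768 48.211215119634936 36.62256029047204
```

The wrist view shows the disc centred at about (210,197), the mark at (105,45) and the pointer cut off at the top edge at (318,18). I'll shift outward to see the whole pointer.

```bash
python3 -m crank '[{"jaw":0,"x":45,"y":0,"z":0,"ax":0,"ay":0,"az":0},{"jaw":0,"x":45,"y":0,"z":0,"ax":0,"ay":0,"az":0},{"jaw":0,"x":0,"y":0,"z":0,"ax":0,"ay":0,"az":0}]'
python3 - <<'E'
from h import *
n="wrist";c=eyes.calibration(n);p,d=eyes.read_camera(n);cv2.imwrite(f"pics/{n}5.png",p[:,:,::-1]);np.save(f"pics/{n}5_d.npy",d);np.save(f"pics/{n}5_c.npy",c,allow_pickle=True)
q=ray(c,322,100,.06);print(q)
R=np.array(c["R"])
w=R@np.array([.65,.015,.06])+c["t"];u,v=w[0]/w[2]*c["fx"]+c["cx"],w[1]/w[2]*c["fy"]+c["cy"];print(u,v)
u,v=int(u),int(v);a=p[max(0,v-80):v+80,max(0,u-100):u+100];cv2.imwrite("pics/ptr5.png",cv2.resize(a,None,fx=3,fy=3,interpolation=2)[:,:,::-1])
W=cloud(c,d);C=np.array([.5365,.0795])
r=np.hypot(W[...,0]-C[0],W[...,1]-C[1]);an=np.degrees(np.arctan2(W[...,1]-C[1],W[...,0]-C[0]))
k=(p.max(2)<75)&(abs(W[...,2]-.06)<.01)&(r<.2)&(r>.12)&(an<0)&(an>-60)
print("top z",np.median(W[...,2][k]))
for lo in np.arange(.13,.185,.006):
    t=k&(r>=lo)&(r<lo+.006)
    if t.any():print(lo.round(3),t.sum(),an[t].min().round(1),an[t].max().round(1),an[t].mean().round(2))
E
```

```text
t: 2.98
eef_pos: [0.5928, 0.0005, 0.1621]
tool_rot: [-0.0, 1.0, -0.0, 0.002]
contact_force: [-0.8, -0.1, -0.4]
gripper_width: 0.001
[0.69400722 0.00140805 0.06      ]
303.05724968955747 167.06913716548553
top z 0.059889933369103324
0.13 11 -30.6 -29.4 -29.98
0.136 131 -33.0 -26.8 -30.01
0.142 266 -34.6 -25.5 -29.98
0.148 320 -34.8 -25.3 -30.0
0.154 333 -34.6 -25.4 -30.01
0.16 340 -34.5 -25.6 -30.02
0.166 347 -34.4 -25.8 -30.06
0.172 318 -34.2 -25.9 -30.04
```

View pics/ptr5.png

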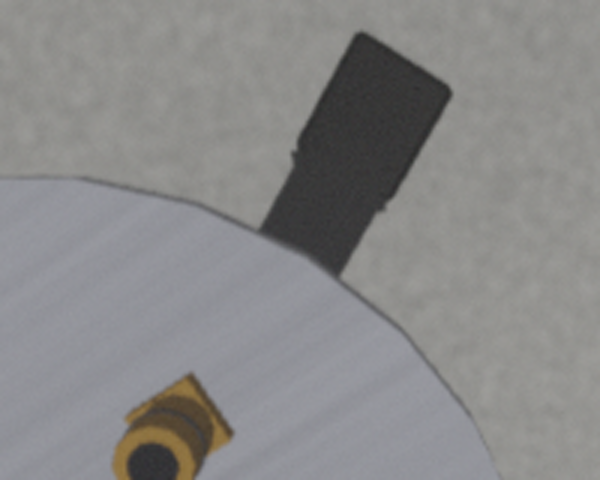

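The pointer is black at a constant angle of −30.0° about (0.5365, 0.0795). Next I go to the gap behind the fitting at about −86° and lower the tip.

```bash
python3 -m crank '[{"jaw":0,"x":-46,"y":-4,"z":0,"ax":0,"ay":0,"az":0},{"jaw":0,"x":-46,"y":-4,"z":0,"ax":0,"ay":0,"az":0},{"jaw":0,"x":0,"y":0,"z":0,"ax":0,"ay":0,"az":0},{"jaw":0,"x":0,"y":0,"z":40,"ax":0,"ay":0,"az":0},{"jaw":0,"x":0,"y":0,"z":40,"ax":0,"ay":0,"az":0},{"jaw":0,"x":0,"y":0,"z":0,"ax":0,"ay":0,"az":0},{"jaw":0,"x":0,"y":0,"z":0,"ax":0,"ay":0,"az":0}]'
python3 - <<'E'
from h import *
n="scene";c=eyes.calibration(n);p,d=eyes.read_camera(n)
a,r=polar(c,hsvm(p,(5,120,100),(14,255,255)),np.array([.5385,.0793]));s=(r>.1)&(r<.13);print(s.sum(),a[s].mean())
print(readout.get_obs()["eef_pos"])
E
```

```text
t: 3.9
eef_pos: [0.4988, 0.0098, 0.0826]
tool_rot: [-0.0, 1.0, 0.0, 0.001]
contact_force: [0.1, 0.6, 0.6]
gripper_width: -0.002
28 34.70997061304269
[0.49920137 0.00995448 0.08295416]
```

```bash
cat > track.py <<'E'
import sys
from h import *
def meas(n):
    o=readout.get_obs();c=eyes.calibration(n);p,d=eyes.read_camera(n)
    C=np.array([.5385,.0793]) if n=="scene" else np.array([.5365,.0795])
    a,r=polar(c,hsvm(p,(4,120,90),(14,255,255)),C);s=(r>.1)&(r<.128)
    if s.sum()<6:return o["t"],None,int(s.sum()),p
    e=np.exp(1j*np.radians(a[s])).mean();return o["t"],np.degrees(np.angle(e)),int(s.sum()),p
if __name__=="__main__":
    for n in sys.argv[1:]:
        t,a,k,p=meas(n);print(n,round(float(t),3),None if a is None else round(float(a),1),k)
    o=readout.get_obs();print(o["t"],np.round(o["eef_pos"],4),np.round(o["contact_force"],1))
E
python3 -m crank '[{"jaw":0,"x":14,"y":0,"z":0,"ax":0,"ay":0,"az":0},{"jaw":0,"x":23,"y":0,"z":0,"ax":0,"ay":0,"az":0},{"jaw":0,"x":23,"y":0,"z":0,"ax":0,"ay":0,"az":0},{"jaw":0,"x":16,"y":0,"z":-50,"ax":0,"ay":0,"az":0},{"jaw":0,"x":-20,"y":22,"z":0,"ax":0,"ay":0,"az":0},{"jaw":0,"x":-20,"y":21,"z":0,"ax":0,"ay":0,"az":0}]' && python3 track.py scene wrist scene wrist scene scene
```

```text
t: 4.7
eef_pos: [0.5357, -0.0334, 0.1331]
tool_rot: [-0.0, 1.0, 0.001, 0.002]
contact_force: [-0.3, -0.6, -0.0]
gripper_width: 0.002
scene 4.7 126.1 28
wrist 4.75 129.4 37
scene 4.8 138.6 18
wrist 4.85 144.4 256
scene 4.9 151.2 7
scene 4.95 None 0
5.0 [ 0.5353 -0.0321  0.132 ] [ 0.2 -0.2 -1. ]
```

```bash
python3 -m crank '[{"jaw":0,"x":0,"y":0,"z":31,"ax":0,"ay":0,"az":0},{"jaw":0,"x":0,"y":0,"z":31,"ax":0,"ay":0,"az":0},{"jaw":0,"x":0,"y":0,"z":0,"ax":0,"ay":0,"az":0},{"jaw":0,"x":0,"y":0,"z":0,"ax":0,"ay":0,"az":0},{"jaw":0,"x":0,"y":0,"z":0,"ax":0,"ay":0,"az":0},{"jaw":0,"x":0,"y":0,"z":0,"ax":0,"ay":0,"az":0},{"jaw":0,"x":0,"y":0,"z":0,"ax":0,"ay":0,"az":0},{"jaw":0,"x":0,"y":0,"z":0,"ax":0,"ay":0,"az":0},{"jaw":0,"x":0,"y":0,"z":0,"ax":0,"ay":0,"az":0},{"jaw":0,"x":0,"y":0,"z":0,"ax":0,"ay":0,"az":0}]' && python3 track.py wrist scene wrist scene wrist scene wrist scene wrist scene wrist scene
```

```text
t: 6.25
eef_pos: [0.5339, -0.0329, 0.0693]
tool_rot: [0.0, 1.0, 0.001, -0.0]
contact_force: [-0.8, 0.4, -0.4]
gripper_width: -0.001
wrist 6.25 -29.6 2700
scene 6.3 -24.6 30
wrist 6.35 -17.8 3171
scene 6.4 -12.7 29
wrist 6.45 -6.0 3001
scene 6.5 -0.4 33
wrist 6.55 4.8 2117
scene 6.6 11.4 32
wrist 6.65 None 0
scene 6.7 23.1 30
wrist 6.75 None 0
scene 6.8 34.1 30
6.85 [ 0.5339 -0.0329  0.0693] [0.4 0.6 0. ]
```

The mark ran past the pointer freely at t≈6.25 with the tip 9 mm above the disc. I'll lower to a close hover while it comes round again, then measure its speed.

```bash
python3 -m crank '[{"jaw":0,"x":0,"y":0,"z":3,"ax":0,"ay":0,"az":0},{"jaw":0,"x":0,"y":0,"z":3,"ax":0,"ay":0,"az":0},{"jaw":0,"x":0,"y":0,"z":0,"ax":0,"ay":0,"az":0},{"jaw":0,"x":0,"y":0,"z":0,"ax":0,"ay":0,"az":0},{"jaw":0,"x":0,"y":0,"z":0,"ax":0,"ay":0,"az":0},{"jaw":0,"x":0,"y":0,"z":0,"ax":0,"ay":0,"az":0}]' && python3 track.py scene scene scene scene scene scene scene
```

```text
t: 7.6
eef_pos: [0.534, -0.0329, 0.0634]
tool_rot: [0.0, 1.0, 0.001, 0.0]
contact_force: [-0.8, -1.3, -0.1]
gripper_width: 0.002
scene 7.6 120.4 34
scene 7.65 123.6 29
scene 7.7 127.1 28
scene 7.75 130.8 24
scene 7.8 134.5 23
scene 7.85 138.8 19
scene 7.9 142.3 13
7.95 [ 0.5339 -0.033   0.0633] [-0.3  0.4 -0. ]
```

```bash
python3 -m crank '[{"jaw":0,"x":0,"y":0,"z":0,"ax":0,"ay":0,"az":0},{"jaw":0,"x":0,"y":0,"z":0,"ax":0,"ay":0,"az":0},{"jaw":0,"x":0,"y":0,"z":0,"ax":0,"ay":0,"az":0},{"jaw":0,"x":0,"y":0,"z":0,"ax":0,"ay":0,"az":0}]' && python3 track.py scene wrist scene wrist scene
```

```text
t: 8.45
eef_pos: [0.5339, -0.0329, 0.0633]
tool_rot: [-0.0, 1.0, 0.001, 0.0]
contact_force: [-0.0, 0.4, 0.6]
gripper_width: 0.002
scene 8.45 -172.7 27
wrist 8.5 None 0
scene 8.55 None 3
wrist 8.6 None 0
scene 8.65 None 5
8.7 [ 0.5339 -0.033   0.0633] [-0.3  0.7  0.9]
```

```bash
python3 -m crank '[{"jaw":0,"x":0,"y":0,"z":0,"ax":0,"ay":0,"az":0},{"jaw":0,"x":0,"y":0,"z":0,"ax":0,"ay":0,"az":0},{"jaw":0,"x":0,"y":0,"z":0,"ax":0,"ay":0,"az":0},{"jaw":0,"x":0,"y":0,"z":0,"ax":0,"ay":0,"az":0},{"jaw":0,"x":0,"y":0,"z":0,"ax":0,"ay":0,"az":0},{"jaw":0,"x":0,"y":0,"z":0,"ax":0,"ay":0,"az":0},{"jaw":0,"x":0,"y":0,"z":0,"ax":0,"ay":0,"az":0}]' && python3 track.py scene wrist scene wrist scene wrist
```

```text
t: 9.57
eef_pos: [0.5339, -0.0329, 0.0633]
tool_rot: [0.0, 1.0, 0.001, 0.0]
contact_force: [-0.5, -1.0, -0.7]
gripper_width: -0.002
scene 9.575 -89.8 21
wrist 9.625 -84.7 1159
scene 9.675 -83.4 24
wrist 9.725 -78.9 765
scene 9.775 -76.8 25
wrist 9.825 -72.9 212
9.875 [ 0.534  -0.033   0.0633] [-0.1  0.4 -0. ]
```

```bash
python3 -m crank '[{"jaw":0,"x":0,"y":0,"z":0,"ax":0,"ay":0,"az":0},{"jaw":0,"x":0,"y":0,"z":0,"ax":0,"ay":0,"az":0},{"jaw":0,"x":0,"y":0,"z":0,"ax":0,"ay":0,"az":0}]' && python3 track.py wrist wrist
```

```text
t: 10.25
eef_pos: [0.5339, -0.0329, 0.0633]
tool_rot: [0.0, 1.0, 0.001, 0.0]
contact_force: [0.6, 0.4, 0.6]
gripper_width: 0.002
wrist 10.25 -44.7 555
wrist 10.3 -42.0 852
10.35 [ 0.5339 -0.0329  0.0633] [0.1 0.3 0.2]
```

```bash
python3 track.py scene
```

```text
scene 10.35 -41.5 31
10.4 [ 0.5339 -0.0329  0.0633] [0.  0.4 0.2]
```

```bash
python3 -m crank '[{"jaw":0,"x":0,"y":0,"z":5.5,"ax":0,"ay":0,"az":0},{"jaw":0,"x":0,"y":0,"z":1.5,"ax":0,"ay":0,"az":0},{"jaw":0,"x":0,"y":0,"z":0,"ax":0,"ay":0,"az":0}]' && python3 track.py wrist scene wrist scene
```

```text
t: 10.78
eef_pos: [0.5387, -0.0328, 0.0599]
tool_rot: [0.0, 1.0, 0.001, 0.005]
contact_force: [-0.9, -1.0, 24.9]
gripper_width: 0.001
wrist 10.775 -30.5 2916
scene 10.825 -31.8 32
wrist 10.875 -30.5 2899
scene 10.925 -31.8 32
10.975 [ 0.5386 -0.0329  0.0599] [-0.9 -1.3 26.6]
```

The disc stands at −30.5° against the pointer's −30.0°, with almost no sideways load. Lifting straight up, then away.

```bash
python3 -m crank '[{"jaw":0,"x":0,"y":0,"z":-40,"ax":0,"ay":0,"az":0},{"jaw":0,"x":0,"y":0,"z":-50,"ax":0,"ay":0,"az":0},{"jaw":0,"x":0,"y":0,"z":0,"ax":0,"ay":0,"az":0}]' && python3 track.py wrist scene wrist scene
python3 - <<'E'
from track import *
t,a,k,p=meas("wrist");cv2.imwrite("pics/w6.png",p[:,:,::-1]);print(t,a,k)
E
```

```text
t: 11.35
eef_pos: [0.5367, -0.0328, 0.1499]
tool_rot: [0.0, 1.0, 0.001, 0.004]
contact_force: [-0.0, -0.8, 0.6]
gripper_width: 0.002
wrist 11.35 -36.7 176
scene 11.4 -39.9 30
wrist 11.45 -38.2 168
scene 11.5 -41.3 29
11.55 [ 0.533  -0.0331  0.145 ] [ 1.4 -0.3  0.4]
11.55 -39.81076643002318 137
```

View pics/w6.png

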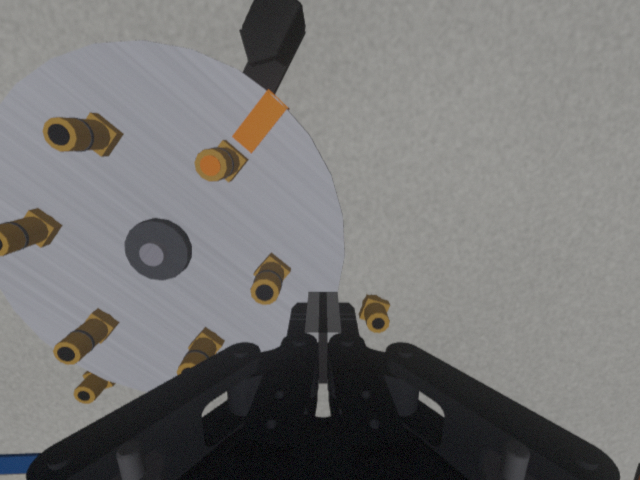

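On lift the finger sprang back and flung the disc slowly backwards: it is at about −40° and creeping clockwise. I'll do another flick, and on the next brake relieve the sideways spring before lifting. First it has to come to rest.

```bash
python3 -m crank '[{"jaw":0,"x":-10,"y":-10,"z":0,"ax":0,"ay":0,"az":0},{"jaw":0,"x":-15,"y":-15,"z":0,"ax":0,"ay":0,"az":0},{"jaw":0,"x":-10,"y":-10,"z":0,"ax":0,"ay":0,"az":0},{"jaw":0,"x":0,"y":0,"z":0,"ax":0,"ay":0,"az":0},{"jaw":0,"x":0,"y":0,"z":0,"ax":0,"ay":0,"az":0},{"jaw":0,"x":0,"y":0,"z":0,"ax":0,"ay":0,"az":0},{"jaw":0,"x":0,"y":0,"z":0,"ax":0,"ay":0,"az":0},{"jaw":0,"x":0,"y":0,"z":0,"ax":0,"ay":0,"az":0},{"jaw":0,"x":0,"y":0,"z":0,"ax":0,"ay":0,"az":0},{"jaw":0,"x":0,"y":0,"z":0,"ax":0,"ay":0,"az":0}]' && python3 track.py scene scene wrist scene
```

```text
t: 12.85
eef_pos: [0.4989, 0.002, 0.1463]
tool_rot: [-0.0, 1.0, 0.001, -0.0]
contact_force: [0.1, -0.3, 0.7]
gripper_width: 0.001
scene 12.85 -53.8 31
scene 12.9 -54.1 30
wrist 12.95 -52.5 42
scene 13.0 -54.5 30
13.05 [0.4989 0.002  0.1463] [ 0.3 -0.2 -0.4]
```

```bash
python3 -m crank '[{"jaw":0,"x":-14,"y":-16,"z":0,"ax":0,"ay":0,"az":0},{"jaw":0,"x":-14,"y":-15,"z":0,"ax":0,"ay":0,"az":0},{"jaw":0,"x":0,"y":0,"z":0,"ax":0,"ay":0,"az":0},{"jaw":0,"x":0,"y":0,"z":32,"ax":0,"ay":0,"az":0},{"jaw":0,"x":0,"y":0,"z":32,"ax":0,"ay":0,"az":0},{"jaw":0,"x":0,"y":0,"z":0,"ax":0,"ay":0,"az":0},{"jaw":0,"x":0,"y":0,"z":0,"ax":0,"ay":0,"az":0}]' && python3 track.py scene scene
```

```text
t: 13.92
eef_pos: [0.4715, 0.0331, 0.0832]
tool_rot: [-0.0, 1.0, 0.001, 0.001]
contact_force: [0.2, 0.1, -0.6]
gripper_width: 0.002
scene 13.925 -54.6 29
scene 13.975 -54.6 29
14.025 [0.4719 0.0331 0.0836] [ 0.3 -1.  -0.4]
```

Disc at rest at about −54.6°, tip in the gap. Flick.

```bash
python3 -m crank '[{"jaw":0,"x":12,"y":15,"z":0,"ax":0,"ay":0,"az":0},{"jaw":0,"x":19,"y":12,"z":0,"ax":0,"ay":0,"az":0},{"jaw":0,"x":22,"y":7,"z":0,"ax":0,"ay":0,"az":0},{"jaw":0,"x":20,"y":2,"z":-50,"ax":0,"ay":0,"az":0},{"jaw":0,"x":-5,"y":15,"z":0,"ax":0,"ay":0,"az":0},{"jaw":0,"x":-4,"y":15,"z":0,"ax":0,"ay":0,"az":0},{"jaw":0,"x":0,"y":0,"z":30,"ax":0,"ay":0,"az":0},{"jaw":0,"x":0,"y":0,"z":30,"ax":0,"ay":0,"az":0}]' && python3 track.py scene wrist scene wrist
```

```text
t: 15.02
eef_pos: [0.5337, -0.0349, 0.071]
tool_rot: [0.0, 1.0, -0.0, -0.001]
contact_force: [-0.3, 0.1, -0.2]
gripper_width: -0.004
scene 15.025 67.3 24
wrist 15.075 None 0
scene 15.125 83.3 32
wrist 15.175 None 0
15.225 [ 0.5339 -0.0338  0.0718] [1.2 0.5 0.5]
```

```bash
python3 -m crank '[{"jaw":0,"x":0,"y":0,"z":0,"ax":0,"ay":0,"az":0},{"jaw":0,"x":0,"y":0,"z":0,"ax":0,"ay":0,"az":0},{"jaw":0,"x":0,"y":0,"z":0,"ax":0,"ay":0,"az":0},{"jaw":0,"x":0,"y":0,"z":0,"ax":0,"ay":0,"az":0},{"jaw":0,"x":0,"y":0,"z":0,"ax":0,"ay":0,"az":0},{"jaw":0,"x":0,"y":0,"z":0,"ax":0,"ay":0,"az":0},{"jaw":0,"x":0,"y":0,"z":0,"ax":0,"ay":0,"az":0},{"jaw":0,"x":0,"y":0,"z":0,"ax":0,"ay":0,"az":0},{"jaw":0,"x":0,"y":0,"z":0,"ax":0,"ay":0,"az":0},{"jaw":0,"x":0,"y":0,"z":0,"ax":0,"ay":0,"az":0},{"jaw":0,"x":0,"y":0,"z":0,"ax":0,"ay":0,"az":0}]' && python3 track.py wrist wrist wrist scene wrist scene scene scene
```

```text
t: 16.6
eef_pos: [0.5349, -0.0329, 0.0723]
tool_rot: [0.0, 1.0, 0.001, 0.0]
contact_force: [-0.2, 0.5, -0.7]
gripper_width: 0.001
wrist 16.6 -117.6 70
wrist 16.65 None 0
wrist 16.7 None 0
scene 16.75 None 2
wrist 16.8 -92.4 37
scene 16.85 -93.2 24
scene 16.9 -88.2 23
scene 16.95 -83.3 23
17.0 [ 0.5349 -0.0329  0.0723] [-0.2 -0.5 -0.1]
```

```bash
python3 -m crank '[{"jaw":0,"x":0,"y":0,"z":0,"ax":0,"ay":0,"az":0},{"jaw":0,"x":0,"y":0,"z":0,"ax":0,"ay":0,"az":0},{"jaw":0,"x":0,"y":0,"z":0,"ax":0,"ay":0,"az":0},{"jaw":0,"x":0,"y":0,"z":0,"ax":0,"ay":0,"az":0}]' && python3 track.py wrist scene wrist scene wrist && python3 -m crank '[{"jaw":0,"x":0,"y":0,"z":3,"ax":0,"ay":0,"az":0},{"jaw":0,"x":0,"y":0,"z":3,"ax":0,"ay":0,"az":0},{"jaw":0,"x":0,"y":0,"z":2,"ax":0,"ay":0,"az":0},{"jaw":0,"x":0,"y":0,"z":0,"ax":0,"ay":0,"az":0},{"jaw":0,"x":0,"y":0,"z":0,"ax":0,"ay":0,"az":0},{"jaw":0,"x":0,"y":0,"z":0,"ax":0,"ay":0,"az":0},{"jaw":0,"x":0,"y":0,"z":0,"ax":0,"ay":0,"az":0},{"jaw":0,"x":0,"y":0,"z":0,"ax":0,"ay":0,"az":0},{"jaw":0,"x":0,"y":0,"z":0,"ax":0,"ay":0,"az":0},{"jaw":0,"x":0,"y":0,"z":0,"ax":0,"ay":0,"az":0},{"jaw":0,"x":0,"y":0,"z":0,"ax":0,"ay":0,"az":0},{"jaw":0,"x":0,"y":0,"z":0,"ax":0,"ay":0,"az":0}]' && python3 track.py scene scene scene
```

```text
t: 17.5
eef_pos: [0.5349, -0.0329, 0.0723]
tool_rot: [0.0, 1.0, 0.001, 0.0]
contact_force: [0.2, 0.7, -0.6]
gripper_width: 0.002
wrist 17.5 -30.3 2463
scene 17.55 -27.1 33
wrist 17.6 -21.8 2928
scene 17.65 -18.3 30
wrist 17.7 -13.3 3068
17.75 [ 0.5349 -0.0329  0.0723] [-0.2  0.7  0.1]
t: 19.25
eef_pos: [0.5349, -0.033, 0.0643]
tool_rot: [0.0, 1.0, 0.001, -0.0]
contact_force: [-0.5, 0.5, -0.0]
gripper_width: 0.005
scene 19.25 104.7 30
scene 19.3 107.7 28
scene 19.35 109.8 27
19.4 [ 0.5349 -0.033   0.0643] [-0.5 -0.6 -0.6]
```

```bash
python3 -m crank '[{"jaw":0,"x":0,"y":0,"z":0,"ax":0,"ay":0,"az":0},{"jaw":0,"x":0,"y":0,"z":0,"ax":0,"ay":0,"az":0},{"jaw":0,"x":0,"y":0,"z":0,"ax":0,"ay":0,"az":0},{"jaw":0,"x":0,"y":0,"z":0,"ax":0,"ay":0,"az":0},{"jaw":0,"x":0,"y":0,"z":0,"ax":0,"ay":0,"az":0},{"jaw":0,"x":0,"y":0,"z":0,"ax":0,"ay":0,"az":0},{"jaw":0,"x":0,"y":0,"z":0,"ax":0,"ay":0,"az":0},{"jaw":0,"x":0,"y":0,"z":0,"ax":0,"ay":0,"az":0},{"jaw":0,"x":0,"y":0,"z":0,"ax":0,"ay":0,"az":0},{"jaw":0,"x":0,"y":0,"z":0,"ax":0,"ay":0,"az":0},{"jaw":0,"x":0,"y":0,"z":0,"ax":0,"ay":0,"az":0},{"jaw":0,"x":0,"y":0,"z":0,"ax":0,"ay":0,"az":0}]' && python3 track.py scene && python3 -m crank '[{"jaw":0,"x":0,"y":0,"z":0,"ax":0,"ay":0,"az":0},{"jaw":0,"x":0,"y":0,"z":0,"ax":0,"ay":0,"az":0},{"jaw":0,"x":0,"y":0,"z":0,"ax":0,"ay":0,"az":0},{"jaw":0,"x":0,"y":0,"z":0,"ax":0,"ay":0,"az":0},{"jaw":0,"x":0,"y":0,"z":0,"ax":0,"ay":0,"az":0},{"jaw":0,"x":0,"y":0,"z":0,"ax":0,"ay":0,"az":0},{"jaw":0,"x":0,"y":0,"z":0,"ax":0,"ay":0,"az":0},{"jaw":0,"x":0,"y":0,"z":0,"ax":0,"ay":0,"az":0}]' && python3 track.py scene scene wrist
```

```text
t: 20.9
eef_pos: [0.5349, -0.033, 0.0643]
tool_rot: [0.0, 1.0, 0.001, 0.0]
contact_force: [-0.0, -0.1, 0.9]
gripper_width: 0.003
scene 20.9 179.4 12
20.95 [ 0.5349 -0.0329  0.0643] [ 0.6 -0.1  0. ]
t: 21.95
eef_pos: [0.5349, -0.033, 0.0643]
tool_rot: [0.0, 1.0, 0.001, 0.0]
contact_force: [0.8, 0.4, -1.5]
gripper_width: -0.002
scene 21.95 None 0
scene 22.0 None 0
wrist 22.05 None 0
22.1 [ 0.5349 -0.033   0.0643] [-0.  -0.1 -0.3]
```

```bash
python3 -m crank '[{"jaw":0,"x":0,"y":0,"z":0,"ax":0,"ay":0,"az":0},{"jaw":0,"x":0,"y":0,"z":0,"ax":0,"ay":0,"az":0},{"jaw":0,"x":0,"y":0,"z":0,"ax":0,"ay":0,"az":0},{"jaw":0,"x":0,"y":0,"z":0,"ax":0,"ay":0,"az":0},{"jaw":0,"x":0,"y":0,"z":0,"ax":0,"ay":0,"az":0},{"jaw":0,"x":0,"y":0,"z":0,"ax":0,"ay":0,"az":0},{"jaw":0,"x":0,"y":0,"z":0,"ax":0,"ay":0,"az":0},{"jaw":0,"x":0,"y":0,"z":0,"ax":0,"ay":0,"az":0}]' && python3 track.py scene wrist scene
```

```text
t: 23.1
eef_pos: [0.5349, -0.0329, 0.0643]
tool_rot: [-0.0, 1.0, 0.001, 0.0]
contact_force: [0.6, 0.4, -0.2]
gripper_width: -0.0
scene 23.1 None 0
wrist 23.15 -117.3 107
scene 23.2 None 0
23.25 [ 0.5349 -0.0329  0.0643] [-0.  -0.5 -0.2]
```

```bash
python3 -m crank '[{"jaw":0,"x":0,"y":0,"z":-40,"ax":0,"ay":0,"az":0},{"jaw":0,"x":0,"y":0,"z":-40,"ax":0,"ay":0,"az":0},{"jaw":0,"x":-17,"y":-17,"z":0,"ax":0,"ay":0,"az":0},{"jaw":0,"x":-17,"y":-17,"z":0,"ax":0,"ay":0,"az":0},{"jaw":0,"x":0,"y":0,"z":0,"ax":0,"ay":0,"az":0},{"jaw":0,"x":0,"y":0,"z":0,"ax":0,"ay":0,"az":0},{"jaw":0,"x":0,"y":0,"z":0,"ax":0,"ay":0,"az":0},{"jaw":0,"x":0,"y":0,"z":0,"ax":0,"ay":0,"az":0},{"jaw":0,"x":0,"y":0,"z":0,"ax":0,"ay":0,"az":0},{"jaw":0,"x":0,"y":0,"z":0,"ax":0,"ay":0,"az":0},{"jaw":0,"x":0,"y":0,"z":0,"ax":0,"ay":0,"az":0},{"jaw":0,"x":0,"y":0,"z":0,"ax":0,"ay":0,"az":0}]' && python3 track.py scene scene wrist scene
```

```text
t: 24.75
eef_pos: [0.5009, 0.0011, 0.1443]
tool_rot: [-0.0, 1.0, 0.001, 0.0]
contact_force: [0.8, 0.6, 0.3]
gripper_width: -0.003
scene 24.75 -105.2 26
scene 24.8 -105.2 26
wrist 24.85 -103.4 289
scene 24.9 -104.2 18
24.95 [0.5009 0.001  0.1443] [-0.6 -1.1 -0. ]
```

```bash
python3 -m crank '[{"jaw":0,"x":-11,"y":-10,"z":0,"ax":0,"ay":0,"az":0},{"jaw":0,"x":-10,"y":-10,"z":0,"ax":0,"ay":0,"az":0},{"jaw":0,"x":0,"y":0,"z":0,"ax":0,"ay":0,"az":0},{"jaw":0,"x":0,"y":0,"z":31,"ax":0,"ay":0,"az":0},{"jaw":0,"x":0,"y":0,"z":31,"ax":0,"ay":0,"az":0},{"jaw":0,"x":0,"y":0,"z":0,"ax":0,"ay":0,"az":0},{"jaw":0,"x":0,"y":0,"z":0,"ax":0,"ay":0,"az":0}]' && python3 track.py wrist scene
```

```text
t: 25.82
eef_pos: [0.4805, 0.0212, 0.0831]
tool_rot: [-0.0, 1.0, 0.001, 0.0]
contact_force: [-0.1, 0.1, 0.4]
gripper_width: -0.0
wrist 25.825 -103.0 1232
scene 25.875 -104.2 18
25.925 [0.4809 0.0211 0.0835] [0.2 0.1 0.2]
```

```bash
python3 -m crank '[{"jaw":0,"x":15,"y":11,"z":0,"ax":0,"ay":0,"az":0},{"jaw":0,"x":18,"y":8,"z":0,"ax":0,"ay":0,"az":0},{"jaw":0,"x":19,"y":4,"z":0,"ax":0,"ay":0,"az":0},{"jaw":0,"x":17,"y":0,"z":-50,"ax":0,"ay":0,"az":0},{"jaw":0,"x":-7,"y":15,"z":0,"ax":0,"ay":0,"az":0},{"jaw":0,"x":-6,"y":15,"z":0,"ax":0,"ay":0,"az":0},{"jaw":0,"x":0,"y":0,"z":30,"ax":0,"ay":0,"az":0},{"jaw":0,"x":0,"y":0,"z":30,"ax":0,"ay":0,"az":0}]' && python3 track.py wrist scene wrist scene scene scene scene scene
```

```text
t: 26.92
eef_pos: [0.5348, -0.0339, 0.071]
tool_rot: [0.0, 1.0, -0.0, -0.001]
contact_force: [-0.7, -0.3, 0.3]
gripper_width: -0.0
wrist 26.925 3.2 2747
scene 26.975 9.1 34
wrist 27.025 None 0
scene 27.075 20.7 30
scene 27.125 26.7 29
scene 27.175 32.6 28
scene 27.225 38.3 30
scene 27.275 43.8 27
27.325 [ 0.5366 -0.0321  0.0734] [-0.3  0.2 -0.5]
```

```bash
python3 -m crank '[{"jaw":0,"x":0,"y":0,"z":4,"ax":0,"ay":0,"az":0},{"jaw":0,"x":0,"y":0,"z":4,"ax":0,"ay":0,"az":0},{"jaw":0,"x":0,"y":0,"z":0,"ax":0,"ay":0,"az":0},{"jaw":0,"x":0,"y":0,"z":0,"ax":0,"ay":0,"az":0},{"jaw":0,"x":0,"y":0,"z":0,"ax":0,"ay":0,"az":0},{"jaw":0,"x":0,"y":0,"z":0,"ax":0,"ay":0,"az":0},{"jaw":0,"x":0,"y":0,"z":0,"ax":0,"ay":0,"az":0},{"jaw":0,"x":0,"y":0,"z":0,"ax":0,"ay":0,"az":0},{"jaw":0,"x":0,"y":0,"z":0,"ax":0,"ay":0,"az":0},{"jaw":0,"x":0,"y":0,"z":0,"ax":0,"ay":0,"az":0},{"jaw":0,"x":0,"y":0,"z":0,"ax":0,"ay":0,"az":0},{"jaw":0,"x":0,"y":0,"z":0,"ax":0,"ay":0,"az":0}]' && python3 track.py scene
```

```text
t: 28.82
eef_pos: [0.5359, -0.0319, 0.0643]
tool_rot: [-0.0, 1.0, 0.001, -0.0]
contact_force: [1.0, 0.3, 0.4]
gripper_width: -0.005
scene 28.825 -172.0 24
28.875 [ 0.5359 -0.0319  0.0643] [-0.3 -0.9 -0.8]
```

```bash
python3 -m crank '[{"jaw":0,"x":0,"y":0,"z":1,"ax":0,"ay":0,"az":0},{"jaw":0,"x":0,"y":0,"z":0,"ax":0,"ay":0,"az":0},{"jaw":0,"x":0,"y":0,"z":0,"ax":0,"ay":0,"az":0},{"jaw":0,"x":0,"y":0,"z":0,"ax":0,"ay":0,"az":0},{"jaw":0,"x":0,"y":0,"z":0,"ax":0,"ay":0,"az":0},{"jaw":0,"x":0,"y":0,"z":0,"ax":0,"ay":0,"az":0},{"jaw":0,"x":0,"y":0,"z":0,"ax":0,"ay":0,"az":0},{"jaw":0,"x":0,"y":0,"z":0,"ax":0,"ay":0,"az":0},{"jaw":0,"x":0,"y":0,"z":0,"ax":0,"ay":0,"az":0}]' && python3 track.py scene wrist scene
```

```text
t: 30.0
eef_pos: [0.5359, -0.0319, 0.0633]
tool_rot: [-0.0, 1.0, 0.001, -0.0]
contact_force: [0.8, -0.3, 0.3]
gripper_width: 0.003
scene 30.0 -83.4 24
wrist 30.05 -78.6 762
scene 30.1 -76.4 27
30.15 [ 0.5359 -0.0319  0.0633] [-0.9 -0.3  0.2]
```

```bash
python3 -m crank '[{"jaw":0,"x":0,"y":0,"z":0,"ax":0,"ay":0,"az":0},{"jaw":0,"x":0,"y":0,"z":0,"ax":0,"ay":0,"az":0},{"jaw":0,"x":0,"y":0,"z":0,"ax":0,"ay":0,"az":0}]' && python3 track.py scene wrist scene
```

```text
t: 30.52
eef_pos: [0.5359, -0.0319, 0.0633]
tool_rot: [-0.0, 1.0, 0.001, 0.0]
contact_force: [-0.5, -0.7, 0.2]
gripper_width: -0.002
scene 30.525 -48.9 33
wrist 30.575 -43.4 609
scene 30.625 -42.8 31
30.675 [ 0.5359 -0.0319  0.0633] [ 0.2 -0.4  0.1]
```

```bash
python3 -m crank '[{"jaw":0,"x":0,"y":0,"z":5,"ax":0,"ay":0,"az":0},{"jaw":0,"x":0,"y":0,"z":1,"ax":0,"ay":0,"az":0},{"jaw":0,"x":0,"y":0,"z":0,"ax":0,"ay":0,"az":0}]' && python3 track.py wrist wrist scene
```

```text
t: 31.05
eef_pos: [0.5395, -0.0319, 0.06]
tool_rot: [0.0, 1.0, 0.001, 0.004]
contact_force: [-0.0, -1.3, 19.6]
gripper_width: 0.0
wrist 31.05 -31.6 2681
wrist 31.1 -31.6 2708
scene 31.15 -33.0 33
31.2 [ 0.5394 -0.0319  0.06  ] [-0.5 -0.3 19.9]
```

```bash
python3 -m crank '[{"jaw":0,"x":1.8,"y":0,"z":0,"ax":0,"ay":0,"az":0},{"jaw":0,"x":1.8,"y":0,"z":0,"ax":0,"ay":0,"az":0},{"jaw":0,"x":0,"y":0,"z":0,"ax":0,"ay":0,"az":0}]' && python3 track.py wrist wrist
```

```text
t: 31.58
eef_pos: [0.5431, -0.0317, 0.06]
tool_rot: [0.0, 1.0, 0.001, 0.004]
contact_force: [-0.2, -0.1, 19.2]
gripper_width: -0.003
wrist 31.575 -29.8 2805
wrist 31.625 -29.8 2858
31.675 [ 0.543  -0.0317  0.06  ] [-0.7 -0.3 19.8]
```

Pressing tilts the arm forward, so unloading drags the disc back. I'll unload slowly and move forward to compensate, so the tip stays put.

```bash
python3 -m crank '[{"jaw":0,"x":0.5,"y":0,"z":-0.4,"ax":0,"ay":0,"az":0},{"jaw":0,"x":0.5,"y":0,"z":-0.4,"ax":0,"ay":0,"az":0},{"jaw":0,"x":0.5,"y":0,"z":-0.4,"ax":0,"ay":0,"az":0},{"jaw":0,"x":0.5,"y":0,"z":-0.4,"ax":0,"ay":0,"az":0},{"jaw":0,"x":0,"y":0,"z":0,"ax":0,"ay":0,"az":0},{"jaw":0,"x":0,"y":0,"z":0,"ax":0,"ay":0,"az":0}]' && python3 track.py wrist wrist
```

```text
t: 32.42
eef_pos: [0.5431, -0.0317, 0.0601]
tool_rot: [-0.0, 1.0, 0.001, 0.002]
contact_force: [-0.0, -0.3, 9.2]
gripper_width: 0.001
wrist 32.425 -29.8 2855
wrist 32.475 -29.8 2848
32.525 [ 0.5432 -0.0317  0.0601] [ 0.6 -0.2  8.9]
```

```bash
python3 -m crank '[{"jaw":0,"x":0.4,"y":0,"z":-0.3,"ax":0,"ay":0,"az":0},{"jaw":0,"x":0.4,"y":0,"z":-0.3,"ax":0,"ay":0,"az":0},{"jaw":0,"x":0.4,"y":0,"z":-0.3,"ax":0,"ay":0,"az":0},{"jaw":0,"x":0,"y":0,"z":0,"ax":0,"ay":0,"az":0},{"jaw":0,"x":0.2,"y":0,"z":-0.2,"ax":0,"ay":0,"az":0},{"jaw":0,"x":0,"y":0,"z":0,"ax":0,"ay":0,"az":0},{"jaw":0,"x":0,"y":0,"z":0,"ax":0,"ay":0,"az":0}]' && python3 track.py wrist wrist
```

```text
t: 33.4
eef_pos: [0.5431, -0.0317, 0.0601]
tool_rot: [-0.0, 1.0, 0.001, 0.0]
contact_force: [-0.5, 1.2, 5.2]
gripper_width: -0.004
wrist 33.4 -29.8 2861
wrist 33.45 -29.8 2831
33.5 [ 0.5431 -0.0317  0.0601] [-0.   0.5  4.3]
```

```bash
python3 -m crank '[{"jaw":0,"x":0.1,"y":0,"z":-0.2,"ax":0,"ay":0,"az":0},{"jaw":0,"x":0.1,"y":0,"z":-0.2,"ax":0,"ay":0,"az":0},{"jaw":0,"x":0,"y":0,"z":-0.2,"ax":0,"ay":0,"az":0},{"jaw":0,"x":0,"y":0,"z":-0.2,"ax":0,"ay":0,"az":0},{"jaw":0,"x":0,"y":0,"z":-1,"ax":0,"ay":0,"az":0},{"jaw":0,"x":0,"y":0,"z":-8,"ax":0,"ay":0,"az":0},{"jaw":0,"x":0,"y":0,"z":0,"ax":0,"ay":0,"az":0}]' && python3 track.py wrist scene wrist
```

```text
t: 34.38
eef_pos: [0.5438, -0.032, 0.0706]
tool_rot: [0.0, 1.0, 0.001, 0.001]
contact_force: [0.5, 0.2, 0.3]
gripper_width: 0.0
wrist 34.375 -30.1 2272
scene 34.425 -31.4 32
wrist 34.475 -30.0 2291
34.525 [ 0.5432 -0.032   0.0699] [-0.8 -0.7  0.3]
```

Standing at −30.0° with the finger clear. Lifting away, then checking.

```bash
python3 -m crank '[{"jaw":0,"x":0,"y":0,"z":-40,"ax":0,"ay":0,"az":0},{"jaw":0,"x":0,"y":0,"z":-50,"ax":0,"ay":0,"az":0},{"jaw":0,"x":0,"y":20,"z":-40,"ax":0,"ay":0,"az":0},{"jaw":0,"x":0,"y":30,"z":0,"ax":0,"ay":0,"az":0},{"jaw":0,"x":0,"y":0,"z":0,"ax":0,"ay":0,"az":0},{"jaw":0,"x":0,"y":0,"z":0,"ax":0,"ay":0,"az":0}]'
python3 - <<'E'
from track import *
for n in("scene","wrist","scene"):
    t,a,k,p=meas(n);print(n,t,a,k);cv2.imwrite(f"pics/f_{n}.png",p[:,:,::-1])
a=cv2.imread("pics/f_scene.png");b=cv2.imread("pics/f_wrist.png");cv2.imwrite("pics/fin.png",np.vstack([cv2.resize(a,(400,300)),cv2.resize(b,(400,300))]))
E
```

```text
t: 35.28
eef_pos: [0.5429, -0.0813, 0.1994]
tool_rot: [-0.0, 1.0, 0.001, -0.0]
contact_force: [-0.7, 0.1, -0.0]
gripper_width: -0.001
scene 35.275 -31.43534379431816 32
wrist 35.325 -30.33886234715886 743
scene 35.375 -31.523945986552512 31
```

View pics/fin.png

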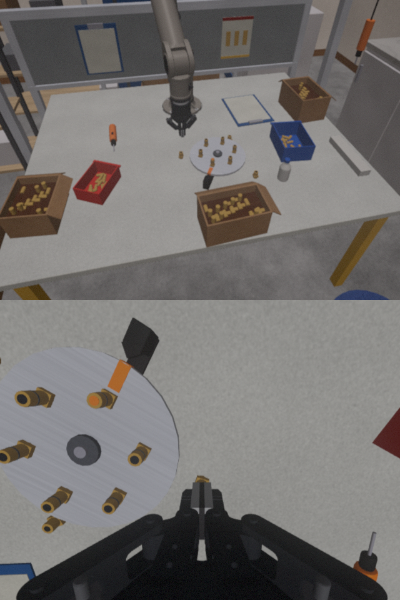

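The orange stripe (about (120,376) in the wrist half) lines up with the pointer (about (138,350)). The disc is still, the hand is clear and everything else is in place.

```bash
python3 -c "
from station import ticket;print(ticket.hand_in())"
```

```text
the job is handed in; nothing more can be done
None
```

The carousel now stands still with the orange mark in line with the pointer. I handed the job in at about 35 s with the hand clear of everything.

- **First try:** I flicked it with the shut fingertips against a fitting. The mark ran freely past the pointer at t≈6.2 s, and I braked it on the next pass. On lifting, the finger unloaded sideways and turned the disc back to about −54°, so that stop was lost.
- **Second flick:** The mark ran freely past the pointer again, but the disc ran out of speed before the next pass. It stopped by itself at about −103°.
- **Third flick:** I braked it on its second pass at −31.6°. With the finger still pressing, I then moved the disc about 2° forward to −29.8° and unloaded slowly so it did not move.

**Last checks:**
- **Mark angle:** The wrist camera put the mark at −30.0° with the finger just clear, and at −30.3° after retreating with the mark partly out of the count. The pointer is at −30.0°.
- **Scene camera:** It read −31.5°, about 1.1° to 1.5° lower than the wrist camera in each reading taken once the disc stood. I trusted the wrist camera, which gave the pointer angle too. The readings after retreat did not drift.
- **Forces and surroundings:** The highest contact force I read was about 27 N. By eye in the last picture, nothing else on the bench had moved; I did not measure the loose items again.

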